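# Hang the dip basket on the drip stand, kick its leg down and hold the stand upright

## Task

The drip stand's tilting frame is leaning towards its double hook: first hang the wire basket by its handle on the double hook and let go of it, then flip the kickstand on the other side of the frame down over its centre until it snaps fully down. Then take the frame by the rubber handle at its top, bring it upright and keep hold of it there, because it tips back as soon as it is let go: you finish while still holding the frame upright, with the basket hanging and the kickstand down. Carry the basket level and do not disturb the other things on the bench.

Things in the scene. Friction and masses are not known exactly. Their poses are not given: they have to be found in the camera images.
- stand: base plate of the steel drip stand, 120 x 175 x 8 mm, bolted to the bench; origin on the bench under the middle of the frame. +y points to the hook side, -y to the kickstand side, x along the frame's width. The frame is an upside-down U of 12 mm rod, 100 mm wide and 256 mm high when upright, hinged at its feet on an axis along x, 26 mm above the bench
- frame (a joint): tilt of the frame, rad: 0 is upright, positive leans to the hook side (+y of the stand). It starts on its stop at 0.2 and tips back there when let go; with the basket on, 1 to 3 N at the handle hold it upright. With the kickstand down its foot stops the frame between -0.01 and -0.05, otherwise it could fall to -0.3
- handle: black rubber sleeve on the middle of the frame's top bar, a level cylinder 22 mm in diameter and 60 mm long along its x (the stand's x), which turns freely on the bar; origin at its centre, 250 mm above the bench when the frame is upright, 224 mm from the tilt axis
- hook_seat (a point): seat of the double hook, part of the frame: two parallel 8 mm steel prongs, 48 mm apart (40 mm clear), run out from the frame to +y, dip into a trough and turn up 18 mm above this point. It lies midway between the prongs, where the middle of the basket's handle bar belongs, 120 mm out from the frame, 171.5 mm up when upright (150 out, 145 up at the start). x along the frame's width, y out, z up the frame
- basket: wire dip basket with small copper castings fixed in it, 86 (its x) x 60 (its y) x 42 mm high, about 0.25 kg; origin under its centre, z up. Its rigid handle rises in the middle of its two short sides and joins them by a straight level bar along its x. The fixed power supply box close behind basket and hook is 163 mm high: lift over it or stay in front
- basket_grip (a point): middle of the basket's handle bar, 112 mm above the basket's underside; axes as the basket's. The bar is 9 mm thick and 80 mm long along the basket's x. Gripped at its middle from above, the fingers fit between the two prongs. The basket's rim is 70 mm below the bar and too wide to pass between or over the prongs: bring the bar in over the turned-up ends from outside (+y) with the basket below the prongs, then lower it
- kickstand (a joint): angle of the kickstand leg, rad: 0 is folded up (start, pointing out to the frame's -y side and 30 degrees above square to the frame), 1.57 is fully down on its own stop. An over-centre spring holds it at either end: it turns over at about 0.6, and from 0.8 on it surely snaps down by itself. Pushing it down from above at 60 mm from the hub takes 1 to 3 N
- kick_hub (a point): the kickstand's pivot, on the kickstand side of the frame's lower cross-bar, 100 mm above the bench when upright; the pivot's axis runs along the stand's x
- kick_foot (a point): centre of the rubber foot bar (44 mm long, 12 mm thick) at the free end of the kickstand leg, 98 mm from the hub. The leg between is a flat steel bar 26 mm wide (along x) and 7 mm thick. When the frame is upright the foot stands on the base plate behind a low lip
- tape_roll: bystander: a roll of masking tape lying flat, 68 mm across, 24 mm high, between basket and stand; leave alone
- cup: bystander: a used plastic cup, 96 mm across, 108 mm high, behind the stand; leave alone
- block: bystander: a wood block 40 x 85 x 34 mm behind the stand; leave alone
- tweezers: bystander: steel tweezers, 126 x 15 x 9 mm, lying at the back right; leave alone

How it is judged:
By the outcome, as a careful person would: the job done as asked, in the order asked, and still so for the second after the job is handed in, while the arm keeps its last pose, push and grip.
It also fails if it takes over 62 s, if anything falls off the work surface, if the arm or the gripper's body presses on something with over 40 N, if the wrist force passes 120 N, or if a joint passes its speed limit or range.

## Robot

A 6-joint arm with a two-finger parallel gripper is mounted at the origin on a cart in front of the work surface, level with it; the furniture and walls round the work are solid. World frame = base frame: x ahead of the robot, y to its left, z up, the work surface at z = 0. Lengths are in m, angles in rad, forces in N, time in s.
With the tool pointing down it reaches from about 0.35 to 0.975 m from the base axis. Payload 4.9 kg.
Tool frame: the origin (TCP) lies at the very end of the fingers, on their centre line; the grasp point (between the pads) lies 19 mm behind it; z points along the fingers, y is the line along which they close (so a half turn about z gives the same grasp; the last joint's range is limited). The gripper opens to 85 mm and grips with 20 to 120 N. Pads are 22 mm wide; open, the fingers measure 114 mm over their backs; the gripper's body (76 mm by 85 mm) begins 54 mm behind the grasp point. The pads swing forward as they close: fully open they stand 13 mm farther back than shut.
Start: joints at [1.003, 0.053, 1.613, -0, 1.476, -0.119], TCP at [0.271, 0.563, 0.231] pointing down, gripper open.
Joint ranges: [-3.01, 3.01], [-1.01, 2.22], [0.06, 2.58], [-1.02, 4.17], [0.09, 2.62], [-3.14, 3.14]. Speed limits (rad/s): [2.57, 2.57, 3.14, 3.14, 3.14, 3.14].

## Interface

Orientations are given as a rotation vector (axis times angle).
In Python, from station import ctrl gives the robot as it stands. The module is installed in compiled form; this text tells all that it offers.
- The arm moves only by the tool jog_arm, never from a script. Its argument "steps" is a list of rows, each an object with "delta_rot": the turn, a rotation vector about the tool's x, y, z in degrees, a list of three; "linear": the shift along the tool's x, y, z in m, a list of three; "grip": the finger opening in m, from 0 to 0.0854. In form: [{"delta_rot": [rx, ry, rz], "linear": [x, y, z], "grip": grip}, ...]. A call has 1 to 10 rows; each row shifts and turns the commanded pose from where the row before left it, along the tool's axes as they then stand; what a row does not reach is not made up. A row lasts 1/10 s, in which the tool goes at most 50 mm and 8.59 degrees, less where a joint would pass 70% of its speed; a pose out of reach is approached as far as the arm can. A call with a gripper value outside its range is refused whole. The fingers move at their own pace and stop on an object; "newtons" is the grip in N (left out, the last holds). Time passes only in rows, so rows that do not move let the fingers close. It gives the time, the measured TCP pose, the force, the opening and the grip force at its end, in the units of the state.
- ctrl.get_obs(): the state, without advancing time (a new reading comes with each control period).
- ctrl.get_image(name): name is "scene" or "top" or "wrist"; returns (picture, depth): 480x640x3 uint8, red, green, blue; 480x640 float32, m along the optical axis (not along the pixel's ray), 0 where there is no reading.
- ctrl.camera_info(name): a dict with "camera_matrix" (3x3 intrinsics, pixels), "distortion" ([k1, k2, p1, p2, k3] as OpenCV has them; the pictures are not rectified), "R" (3x3) and "t" (3): a world point X has camera coordinates R X + t; the wrist camera has in their place "T_tool_cam" (4x4, takes a point from camera to tool coordinates, whose origin is the TCP and whose axes are the flange's). Camera axes: x right, y down, z forward; pixel columns grow to the right and rows downward; lengths in m; the calibration is good to about 2 mm. A picture is of the moment at which its call begins: read the wrist's pose just before it. camera_info takes no time and is no camera call.
- ctrl.finish_job(): hands the job in; it is judged then, once.
The state is a dict: "t": time; "q": joint angles; "dq": joint speeds; "effort": joint torques, N m; "tool_pos": TCP position; "tool_rot": TCP orientation; "contact_force": force on the tool from outside, world axes, zero at the start; "wrist_torque": the same for the moment, N m; "opening": finger opening in m; "grip_force": force on a finger pad.
Only numpy, scipy, OpenCV 4.12 (cv2) and the standard library are available. Lean on these libraries where they do the work, as an engineer would, in place of code of your own. Each camera call takes 0.05 s, during which the arm holds its last target. There are 200 camera calls.

## Working session

There is one attempt and no reset: what is moved stays moved. The work goes in short steps, Python scripts to look and compute and a tool call to move; the robot and the scene stay as the last step left them, time stands still between calls to the robot, and variables do not carry over. Pictures are saved under pics/ and viewed, at most 10 in all, crops included, and the job is handed in when it is done.

Besides the shell and the picture viewer there is one more tool, called in YAML: its name, and indented under it one key for each argument. jog_arm: Moves the arm, as the interface text tells. Its arguments: {"type":"object","properties":{"steps":{"type":"array"},"newtons":{"type":"number"}},"required":["steps"]}

```bash
mkdir -p pics; cat > h.py <<'E'
import numpy as np, cv2
from scipy.spatial.transform import Rotation as Rn
from station import ctrl
def snap(name,fn):
    o=ctrl.get_obs(); im,d=ctrl.get_image(name); cv2.imwrite('pics/%s.png'%fn,im[:,:,::-1]); np.save('pics/%s.npy'%fn,d)
    ci=ctrl.camera_info(name)
    if name=='wrist':
        T=np.eye(4);T[:3,:3]=Rn.from_rotvec(o['tool_rot']).as_matrix();T[:3,3]=o['tool_pos'];M=T@np.array(ci['T_tool_cam'])
    else:
        M=np.eye(4);M[:3,:3]=np.array(ci['R']).T;M[:3,3]=-np.array(ci['R']).T@np.array(ci['t'])
    np.savez('pics/%s_c.npz'%fn,M=M,K=ci['camera_matrix'],D=ci['distortion']); return im,d
def load(fn):
    c=np.load('pics/%s_c.npz'%fn); return c['M'],c['K'],c['D'],np.load('pics/%s.npy'%fn)
def px(fn,u,v,z=None,plane=None,r=1):
    "world point of pixel by depth; or by plane=(axis,value)"
    M,K,D,d=load(fn); n=cv2.undistortPoints(np.array([[[u,v]]],float),K,np.array(D,float))[0,0]
    ray=np.array([n[0],n[1],1.])
    if plane is None:
        if z is None:
            w=d[int(v)-r:int(v)+r+1,int(u)-r:int(u)+r+1]; w=w[w>0]; z=np.median(w) if len(w) else np.nan
        return M[:3,:3]@(ray*z)+M[:3,3]
    a,val=plane; w=M[:3,:3]@ray; return M[:3,3]+w*(val-M[a,3])/w[a]
def cloud(fn):
    M,K,D,d=load(fn); v,u=np.mgrid[0:480,0:640]
    n=cv2.undistortPoints(np.stack([u,v],-1).reshape(-1,1,2).astype(float),K,np.array(D,float)).reshape(480,640,2)
    P=np.dstack([n,np.ones((480,640))])*d[...,None]; return P@M[:3,:3].T+M[:3,3], d>0
E
python3 - <<'E'
from h import *
snap('scene','s0');snap('top','t0')
for f in('s0','t0'):
    M,K,D,d=load(f);print(M.round(3),K[0,0])
E
```

```text
[[ 0.67  -0.354  0.652 -0.231]
 [-0.742 -0.334  0.581 -0.749]
 [ 0.012 -0.874 -0.487  0.768]
 [ 0.     0.     0.     1.   ]] 575.8596281174405
[[-0.084 -0.972  0.22   0.327]
 [-0.996  0.084 -0.012 -0.008]
 [-0.006 -0.22  -0.975  1.338]
 [ 0.     0.     0.     1.   ]] 453.7905588148278
```

View pics/s0.png

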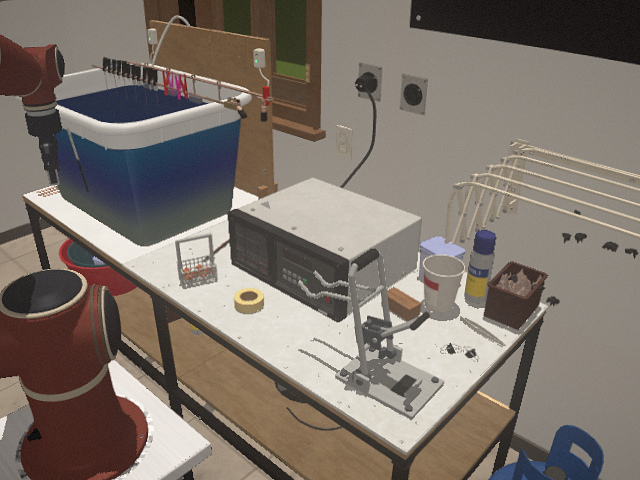

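View pics/t0.png

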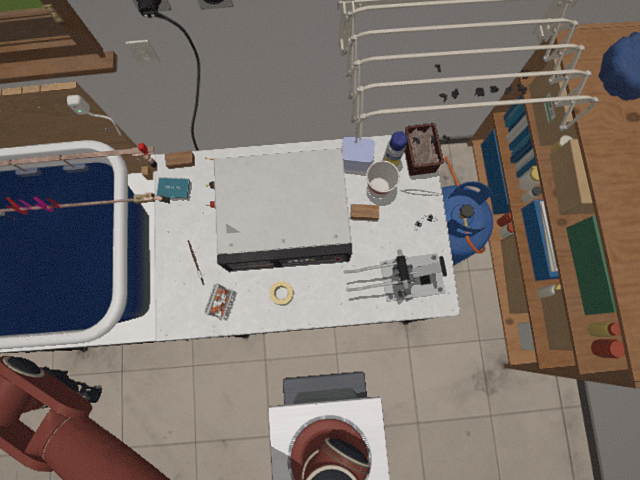

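The scene image shows the basket at about (197,265), the tape at (249,300), the stand at (385,350) with its hook prongs pointing left, and the kickstand foot at about (415,322). In the top image the basket is at (220,302), the stand at (410,277) and the handle at (402,267).

```bash
python3 - <<'E'
from h import *
s=cv2.imread('pics/s0.png');t=cv2.imread('pics/t0.png')
rz=lambda a,w,h:cv2.resize(a,(w,h),interpolation=cv2.INTER_CUBIC)
A=rz(s[240:420,290:450],533,600)  # 3.33x
B=rz(t[240:310,340:460],267,156)
C=rz(t[275:325,195:245],267,267)
D_=rz(s[230:290,170:225],267,177)
cv2.imwrite('pics/c1.png',np.hstack([A,np.vstack([B,C,D_])]))
P,ok=cloud('t0')
for nm,(u0,u1,v0,v1),(z0,z1) in [('basketbar',(195,245,275,325),(.095,.14)),('handle',(380,425,240,300),(.225,.27)),('plate',(370,460,255,310),(.004,.014)),('tape',(265,300,275,310),(.015,.035)),('psu',(200,360,140,280),(.15,.18))]:
    m=np.zeros((480,640),bool);m[v0:v1,u0:u1]=1;m&=ok&(P[...,2]>z0)&(P[...,2]<z1);q=P[m]
    if len(q): 
        r=cv2.minAreaRect(q[:,:2].astype(np.float32));print(nm,len(q),q.mean(0).round(3),q.min(0).round(3),q.max(0).round(3),np.round(r[0],3),np.round(r[1],3),round(r[2],1))
# cloud of frame column heights
m=np.zeros((480,640),bool);m[240:310,340:460]=1;m&=ok
q=P[m];
for z0 in np.arange(.02,.28,.02):
    w=q[(q[:,2]>z0)&(q[:,2]<=z0+.02)]
    if len(w):print(round(z0,2),len(w),w.min(0).round(3),w.max(0).round(3))
E
```

```text
basketbar 121 [0.453 0.276 0.113] [0.412 0.256 0.095] [0.493 0.296 0.12 ] [0.453 0.277] [0.011 0.087] 67.1
handle 303 [ 0.474 -0.215  0.25 ] [ 0.427 -0.228  0.229] [ 0.525 -0.204  0.261] [ 0.476 -0.216] [0.098 0.022] 3.0
plate 1229 [ 0.471 -0.291  0.008] [ 0.378 -0.414  0.004] [ 0.555 -0.159  0.014] [ 0.466 -0.294] [0.257 0.159] 84.0
tape 292 [0.465 0.099 0.023] [0.432 0.067 0.015] [0.499 0.131 0.03 ] [0.466 0.1  ] [0.064 0.066] 70.7
psu 13866 [0.685 0.073 0.159] [ 0.491 -0.106  0.15 ] [0.841 0.252 0.169] [0.666 0.073] [0.358 0.35 ] 89.9
0.02 129 [ 0.414 -0.341  0.02 ] [ 0.593 -0.08   0.04 ]
0.04 18 [ 0.419 -0.265  0.042] [ 0.549 -0.082  0.06 ]
0.06 18 [ 0.428 -0.255  0.061] [ 0.549 -0.078  0.079]
0.08 21 [ 0.429 -0.27   0.082] [ 0.549 -0.078  0.098]
0.1 214 [ 0.428 -0.288  0.1  ] [ 0.548 -0.086  0.12 ]
0.12 154 [ 0.429 -0.307  0.12 ] [ 0.541 -0.092  0.14 ]
0.14 354 [ 0.427 -0.329  0.14 ] [ 0.576 -0.075  0.16 ]
0.16 349 [ 0.427 -0.345  0.16 ] [ 0.575 -0.075  0.179]
0.18 3 [ 0.427 -0.235  0.185] [ 0.431 -0.229  0.195]
0.2 4 [ 0.427 -0.229  0.207] [ 0.428 -0.222  0.219]
0.22 21 [ 0.427 -0.226  0.229] [ 0.525 -0.206  0.24 ]
0.24 279 [ 0.429 -0.228  0.24 ] [ 0.522 -0.204  0.259]
0.26 3 [ 0.463 -0.219  0.26 ] [ 0.481 -0.212  0.261]
```

View pics/c1.png

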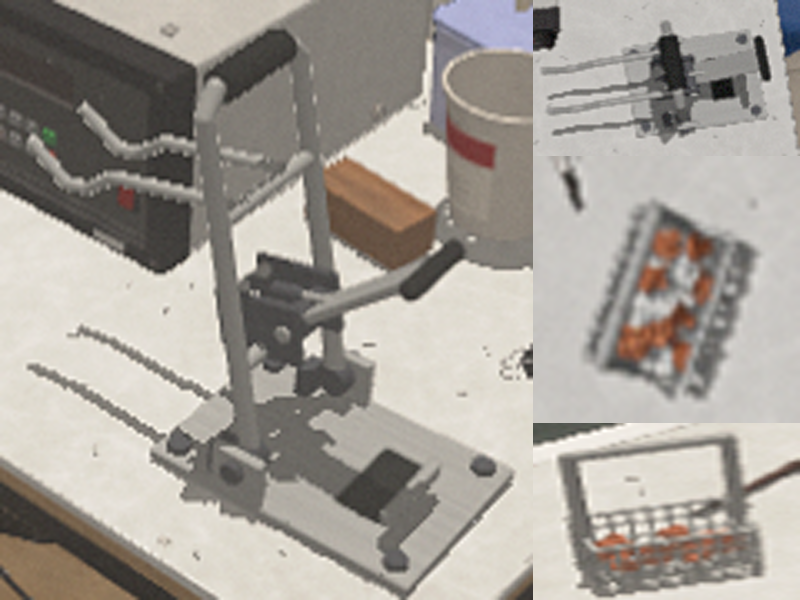

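```bash
python3 - <<'E'
from h import *
P,ok=cloud('t0');P2,ok2=cloud('s0')
def prt(n,P,ok,lo,hi):
    q=P[ok];m=((q>lo)&(q<hi)).all(1);q=q[m];print(n,len(q))
    return q
for nm,PP,o in(('t',P,ok),('s',P2,ok2)):
    q=prt('prong '+nm,PP,o,[.42,-.21,.13],[.53,-.04,.19]); 
    for y0 in np.arange(-.2,-.04,.012):
        w=q[(q[:,1]>y0)&(q[:,1]<=y0+.012)]
        for s,e in((.42,.465),(.465,.53)):
            k=w[(w[:,0]>s)&(w[:,0]<e)]
            if len(k)>1:print(round(y0,3),len(k),np.median(k,0).round(3),'zmax',k[:,2].max().round(3),'x',k[:,0].min().round(3),k[:,0].max().round(3))
    q=prt('handle '+nm,PP,o,[.42,-.24,.225],[.54,-.19,.27]);r=cv2.minAreaRect(q[:,:2].astype(np.float32));print(q.mean(0).round(4),np.round(r[0],3),np.round(r[1],3),r[2], np.degrees(np.polyfit(q[:,0],q[:,1],1)[0]))
    q=prt('foot '+nm,PP,o,[.40,-.37,.13],[.54,-.27,.19]);print(q.mean(0).round(3),q.min(0).round(3),q.max(0).round(3))
    w=q[q[:,1]<-.335];print('tip',w.mean(0).round(3),w.min(0).round(3),w.max(0).round(3))
q=prt('psu',P,ok,[.4,-.13,.15],[.9,.27,.17])
for y0 in np.arange(-.13,.27,.02):
    w=q[(q[:,1]>y0)&(q[:,1]<=y0+.02)]
    if len(w):print(round(y0,2),len(w),w[:,0].min().round(3),w[:,2].mean().round(3))
q=prt('bar',P,ok,[.40,.24,.10],[.5,.31,.13]);print(q.mean(0).round(4),np.degrees(np.arctan(np.polyfit(q[:,0],q[:,1],1)[0])))
o=ctrl.get_obs();print(o['tool_pos'],Rn.from_rotvec(o['tool_rot']).as_matrix().round(3),o['opening'],o['t'])
E
```

```text
prong t 314
-0.2 13 [ 0.45  -0.193  0.167] zmax 0.172 x 0.447 0.454
-0.2 14 [ 0.499 -0.195  0.165] zmax 0.172 x 0.495 0.503
-0.188 15 [ 0.449 -0.183  0.163] zmax 0.169 x 0.446 0.454
-0.188 15 [ 0.498 -0.183  0.165] zmax 0.169 x 0.494 0.502
-0.176 16 [ 0.449 -0.17   0.161] zmax 0.166 x 0.446 0.453
-0.176 16 [ 0.497 -0.17   0.163] zmax 0.166 x 0.494 0.501
-0.164 15 [ 0.448 -0.157  0.158] zmax 0.165 x 0.445 0.452
-0.164 14 [ 0.496 -0.157  0.16 ] zmax 0.163 x 0.493 0.5
-0.152 12 [ 0.448 -0.146  0.158] zmax 0.16 x 0.445 0.451
-0.152 14 [ 0.495 -0.147  0.157] zmax 0.16 x 0.493 0.5
-0.14 16 [ 0.447 -0.134  0.149] zmax 0.158 x 0.444 0.451
-0.14 16 [ 0.495 -0.134  0.153] zmax 0.157 x 0.492 0.499
-0.128 15 [ 0.447 -0.122  0.14 ] zmax 0.143 x 0.443 0.45
-0.128 16 [ 0.495 -0.122  0.141] zmax 0.146 x 0.491 0.499
-0.116 13 [ 0.445 -0.111  0.137] zmax 0.142 x 0.442 0.45
-0.116 13 [ 0.493 -0.111  0.138] zmax 0.145 x 0.49 0.498
-0.104 14 [ 0.445 -0.098  0.144] zmax 0.149 x 0.443 0.448
-0.104 13 [ 0.493 -0.097  0.146] zmax 0.148 x 0.49 0.496
-0.092 13 [ 0.445 -0.087  0.151] zmax 0.157 x 0.441 0.448
-0
[... 1731 characters left out ...]
53 -0.346  0.13 ] [ 0.509 -0.29   0.176]
tip [ 0.478 -0.341  0.171] [ 0.453 -0.346  0.164] [ 0.509 -0.335  0.176]
psu 13875
-0.11 612 0.493 0.159
-0.09 794 0.441 0.159
-0.07 775 0.54 0.159
-0.05 775 0.54 0.159
-0.03 778 0.54 0.159
-0.01 782 0.54 0.159
0.01 773 0.54 0.159
0.03 781 0.539 0.159
0.05 774 0.54 0.159
0.07 780 0.54 0.159
0.09 774 0.54 0.159
0.11 779 0.539 0.159
0.13 783 0.539 0.159
0.15 771 0.539 0.159
0.17 785 0.54 0.159
0.19 772 0.54 0.159
0.21 771 0.539 0.159
0.23 773 0.537 0.159
0.25 43 0.543 0.157
bar 116
[0.4526 0.2767 0.1141] -22.399274753872724
[0.2708447  0.562629   0.23016008] [[-0.901  0.434 -0.001]
 [ 0.434  0.901 -0.002]
 [ 0.    -0.002 -1.   ]] 0.08531885409858737 0.1
```

```bash
cat >> h.py <<'E'
def to(p,n,yaw=0,R0=None,pos0=None):
    "print tool-axis rows: world target p in n rows, world yaw (deg) spread over rows; returns end"
    o=ctrl.get_obs(); R=Rn.from_rotvec(o['tool_rot']) if R0 is None else R0; a=np.array(o['tool_pos'] if pos0 is None else pos0)
    d=(np.array(p)-a)/n
    for i in range(n):
        print(R.inv().apply(d).round(4).tolist(),end=' ')
        R=Rn.from_euler('z',yaw/n,degrees=True)*R
    print('rz',-round(yaw/n,2)); return R,p
def st():
    o=ctrl.get_obs();print(round(o['t'],2),np.round(o['tool_pos'],4),Rn.from_rotvec(o['tool_rot']).as_matrix().round(3).tolist(),'F',np.round(o['contact_force'],1),'T',np.round(o['wrist_torque'],2),'op',round(o['opening'],4),'gf',round(o['grip_force'],1),'q',np.round(o['q'],2))
E
python3 -c "
from h import *
R,p=to([.271,.29,.231],8)
to([.44,.277,.2],5,3.1,R,p)"
```

```text
[-0.0148, -0.0307, -0.0001] [-0.0148, -0.0307, -0.0001] [-0.0148, -0.0307, -0.0001] [-0.0148, -0.0307, -0.0001] [-0.0148, -0.0307, -0.0001] [-0.0148, -0.0307, -0.0001] [-0.0148, -0.0307, -0.0001] [-0.0148, -0.0307, -0.0001] rz -0.0
[-0.0316, 0.0123, 0.0062] [-0.0317, 0.012, 0.0062] [-0.0318, 0.0116, 0.0062] [-0.032, 0.0113, 0.0062] [-0.0321, 0.011, 0.0062] rz -0.62
```

jog_arm:
  steps:
    - {"linear": [-0.0148,-0.0307,0],"delta_rot": [0,0,0],"grip": 0.085}
    - {"linear": [-0.0148,-0.0307,0],"delta_rot": [0,0,0],"grip": 0.085}
    - {"linear": [-0.0148,-0.0307,0],"delta_rot": [0,0,0],"grip": 0.085}
    - {"linear": [-0.0148,-0.0307,0],"delta_rot": [0,0,0],"grip": 0.085}
    - {"linear": [-0.0148,-0.0307,0],"delta_rot": [0,0,0],"grip": 0.085}
    - {"linear": [-0.0148,-0.0307,0],"delta_rot": [0,0,0],"grip": 0.085}
    - {"linear": [-0.0148,-0.0307,0],"delta_rot": [0,0,0],"grip": 0.085}
    - {"linear": [-0.0148,-0.0307,0],"delta_rot": [0,0,0],"grip": 0.085}

```text
t: 0.9
tool_pos: [0.2708, 0.289, 0.2307]
tool_rot: [-0.698, -3.063, 0.001]
contact_force: [0.4, 0.6, 0.5]
opening: 0.0848
grip_force: 0.0
```

jog_arm:
  steps:
    - {"linear": [-0.0316,0.0123,0.006],"delta_rot": [0,0,-0.6],"grip": 0.085}
    - {"linear": [-0.0317,0.012,0.006],"delta_rot": [0,0,-0.6],"grip": 0.085}
    - {"linear": [-0.0318,0.0116,0.006],"delta_rot": [0,0,-0.6],"grip": 0.085}
    - {"linear": [-0.032,0.0113,0.006],"delta_rot": [0,0,-0.6],"grip": 0.085}
    - {"linear": [-0.032,0.011,0.006],"delta_rot": [0,0,-0.6],"grip": 0.085}
    - {"linear": [0,0,0],"delta_rot": [0,0,0],"grip": 0.085}

```text
t: 1.5
tool_pos: [0.4422, 0.2762, 0.1994]
tool_rot: [-0.623, -3.077, 0.003]
contact_force: [-0.4, -0.3, -0.2]
opening: 0.0851
grip_force: 0.0
```

```bash
python3 -c "
from h import *
st();snap('wrist','w1')
P,ok=cloud('w1');q=P[ok]
m=((q>[.39,.22,.098])&(q<[.52,.33,.135])).all(1);q=q[m];print(len(q),q.mean(0).round(4),q.min(0).round(3),q.max(0).round(3));r=cv2.minAreaRect(q[:,:2].astype(np.float32));print(r)
print(np.degrees(np.arctan(np.polyfit(q[:,0],q[:,1],1)[0])))"
```

```text
1.5 [0.4422 0.2762 0.1994] [[-0.921, 0.389, -0.002], [0.389, 0.921, -0.002], [0.002, -0.002, -1.0]] F [-0.4 -0.3 -0.2] T [-0.03  0.02  0.01] op 0.0851 gf 0.0 q [ 0.42 -0.17  1.88 -0.    1.44 -0.76]
1945 [0.4509 0.2774 0.1135] [0.414 0.256 0.098] [0.496 0.295 0.117]
((0.4551130533218384, 0.2758905291557312), (0.00893230177462101, 0.0888204500079155), 67.20236206054688)
-22.268427997870777
```

View pics/w1.png

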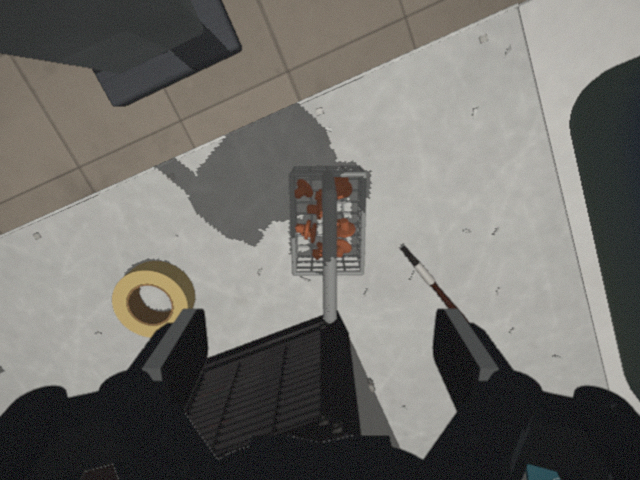

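The bar runs vertically at u≈330, midway between the finger tips (200 and 440), and is aligned. I'll descend and grip it.

jog_arm:
  steps:
    - {"linear": [-0.0113,0.0048,0.01],"delta_rot": [0,0,0],"grip": 0.085}
    - {"linear": [0,0,0.03],"delta_rot": [0,0,0],"grip": 0.085}
    - {"linear": [0,0,0.03],"delta_rot": [0,0,0],"grip": 0.085}
    - {"linear": [0,0,0.025],"delta_rot": [0,0,0],"grip": 0.05}
    - {"linear": [0,0,0.0115],"delta_rot": [0,0,0],"grip": 0.03}
    - {"linear": [0,0,0],"delta_rot": [0,0,0],"grip": 0.02}
    - {"linear": [0,0,0],"delta_rot": [0,0,0],"grip": 0.0}
    - {"linear": [0,0,0],"delta_rot": [0,0,0],"grip": 0.0}
    - {"linear": [0,0,0],"delta_rot": [0,0,0],"grip": 0.0}
    - {"linear": [0,0,0],"delta_rot": [0,0,0],"grip": 0.0}
  newtons: 60

```text
t: 2.55
tool_pos: [0.4535, 0.278, 0.0969]
tool_rot: [0.618, 3.078, 0.003]
contact_force: [-1.2, -1.2, 6.4]
opening: 0.0066
grip_force: 58.8
```

jog_arm:
  steps:
    - {"linear": [0,0,0],"delta_rot": [0,0,0],"grip": 0.0}
    - {"linear": [0,0,0],"delta_rot": [0,0,0],"grip": 0.0}

```text
t: 2.75
tool_pos: [0.4535, 0.2779, 0.0969]
tool_rot: [0.618, 3.078, 0.002]
contact_force: [-2.5, -1.5, 6.3]
opening: 0.0068
grip_force: 58.8
```

```bash
python3 -c "
from h import *
st();snap('wrist','w2');o=ctrl.get_obs();p=np.array(o['tool_pos'])
R,p=to(p+[0,0,.067],4)
R,p=to([.455,.05,.16],7,25.4,R,p)
"
```

```text
2.75 [0.4535 0.2779 0.0969] [[-0.922, 0.386, 0.002], [0.386, 0.922, 0.001], [-0.002, 0.002, -1.0]] F [-2.5 -1.5  6.3] T [-0.13  0.32  0.08] op 0.0068 gf 58.8 q [ 0.41 -0.05  1.95  0.    1.24 -0.76]
[-0.0, 0.0, -0.0167] [-0.0, 0.0, -0.0167] [-0.0, 0.0, -0.0167] [-0.0, 0.0, -0.0167] rz -0.0
[-0.0128, -0.03, 0.0005] [-0.0108, -0.0307, 0.0005] [-0.0089, -0.0313, 0.0005] [-0.0069, -0.0318, 0.0005] [-0.0049, -0.0322, 0.0005] [-0.0028, -0.0324, 0.0005] [-0.0007, -0.0326, 0.0005] rz -3.63
```

View pics/w2.png

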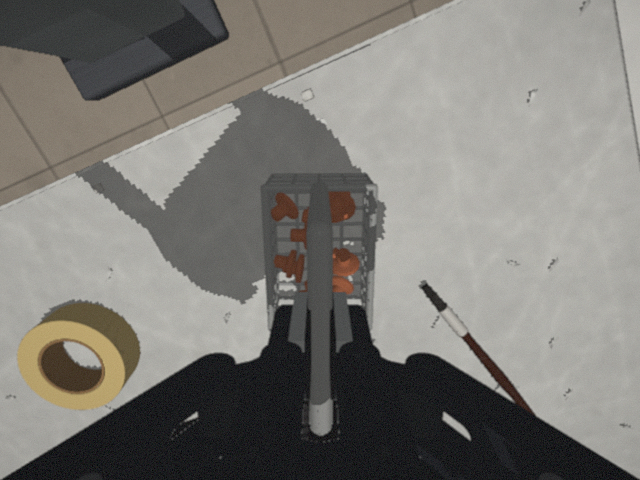

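The gripper is closed on the bar (bar at u≈320, centred between the pads). I'll lift, then look before carrying.

jog_arm:
  steps:
    - {"linear": [0,0,-0.01],"delta_rot": [0,0,0],"grip": 0.0}
    - {"linear": [0,0,-0.015],"delta_rot": [0,0,0],"grip": 0.0}
    - {"linear": [0,0,-0.02],"delta_rot": [0,0,0],"grip": 0.0}
    - {"linear": [0,0,-0.015],"delta_rot": [0,0,0],"grip": 0.0}
    - {"linear": [0,0,-0.007],"delta_rot": [0,0,0],"grip": 0.0}
    - {"linear": [0,0,0],"delta_rot": [0,0,0],"grip": 0.0}
  newtons: 80

```text
t: 3.4
tool_pos: [0.4533, 0.2778, 0.1636]
tool_rot: [0.618, 3.078, 0.003]
contact_force: [0.9, -1.0, -2.4]
opening: 0.006
grip_force: 78.1
```

jog_arm:
  steps:
    - {"linear": [-0.0128,-0.03,0],"delta_rot": [0,0,-3.6],"grip": 0.0}
    - {"linear": [-0.0108,-0.0307,0],"delta_rot": [0,0,-3.6],"grip": 0.0}
    - {"linear": [-0.0089,-0.0313,0],"delta_rot": [0,0,-3.6],"grip": 0.0}
    - {"linear": [-0.0069,-0.0318,0],"delta_rot": [0,0,-3.6],"grip": 0.0}
    - {"linear": [-0.005,-0.0322,0],"delta_rot": [0,0,-3.6],"grip": 0.0}
    - {"linear": [-0.0028,-0.0324,0],"delta_rot": [0,0,-3.6],"grip": 0.0}
    - {"linear": [-0.0007,-0.0326,0],"delta_rot": [0,0,-3.8],"grip": 0.0}
    - {"linear": [0,0,0],"delta_rot": [0,0,0],"grip": 0.0}
    - {"linear": [0,0,0],"delta_rot": [0,0,0],"grip": 0.0}

```text
t: 4.3
tool_pos: [0.4532, 0.0492, 0.1609]
tool_rot: [0.07, -3.139, -0.001]
contact_force: [-0.1, 0.8, -1.1]
opening: 0.006
grip_force: 78.3
```

```bash
python3 -c "
from h import *
st();snap('scene','s2')
s=cv2.imread('pics/s2.png')[200:420,180:473];cv2.imwrite('pics/s2c.png',cv2.resize(s,(799,600),interpolation=cv2.INTER_CUBIC))
P,ok=cloud('s2');q=P[ok]
for z in np.arange(.03,.2,.01):
    w=q[((q>[.39,-.02,z])&(q<[.52,.12,z+.01])).all(1)]
    if len(w):print(z.round(2),len(w),w.min(0).round(3),w.max(0).round(3))
"
```

```text
4.3 [0.4532 0.0492 0.1609] [[-0.999, -0.045, -0.002], [-0.045, 0.999, 0.001], [0.002, 0.001, -1.0]] F [-0.1  0.8 -1.1] T [ 0.05  0.02 -0.02] op 0.006 gf 78.3 q [-0.06 -0.32  2.07  0.    1.39 -1.67]
0.06 149 [0.41  0.017 0.062] [0.497 0.078 0.07 ]
0.07 181 [0.407 0.016 0.07 ] [0.499 0.081 0.08 ]
0.08 256 [0.409 0.016 0.08 ] [0.497 0.079 0.09 ]
0.09 155 [0.409 0.016 0.09 ] [0.499 0.08  0.1  ]
0.1 200 [0.406 0.014 0.1  ] [0.497 0.081 0.109]
0.11 41 [0.407 0.041 0.11 ] [0.495 0.054 0.12 ]
0.12 31 [0.407 0.04  0.12 ] [0.495 0.053 0.13 ]
0.13 30 [0.407 0.041 0.13 ] [0.496 0.051 0.14 ]
0.14 41 [0.408 0.042 0.14 ] [0.499 0.053 0.15 ]
0.15 40 [0.407 0.041 0.15 ] [0.497 0.053 0.16 ]
0.16 66 [0.408 0.034 0.16 ] [0.494 0.057 0.17 ]
0.17 147 [0.406 0.031 0.17 ] [0.495 0.066 0.18 ]
0.18 73 [0.412 0.031 0.18 ] [0.485 0.069 0.19 ]
0.19 60 [0.44  0.031 0.19 ] [0.459 0.068 0.2  ]
```

View pics/s2c.png

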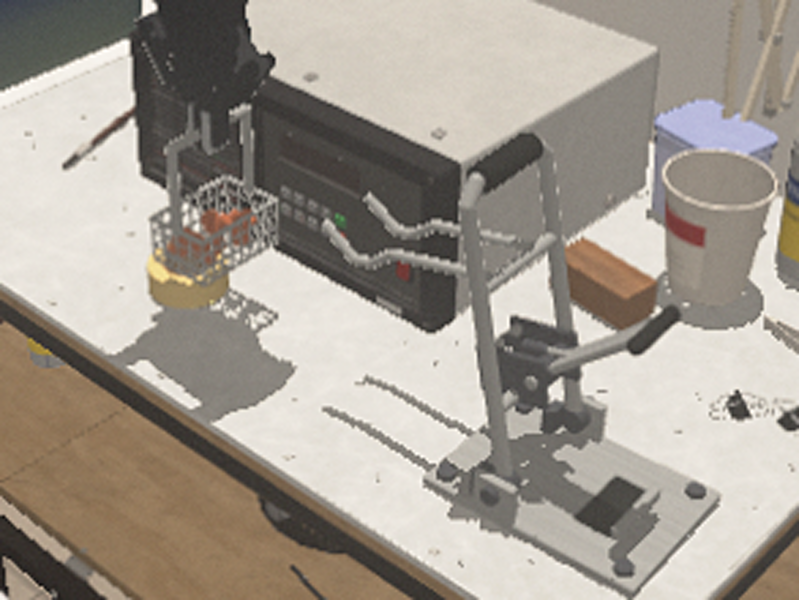

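Picture: the basket hangs level in the gripper over the tape (clear by about 35 mm), with bystanders untouched. I'll bring the bar over the hook tips.

jog_arm:
  steps:
    - {"linear": [-0.0013,-0.02,-0.002],"delta_rot": [0,0,-0.4],"grip": 0.0}
    - {"linear": [-0.0012,-0.03,-0.002],"delta_rot": [0,0,0],"grip": 0.0}
    - {"linear": [-0.0012,-0.03,0],"delta_rot": [0,0,0],"grip": 0.0}
    - {"linear": [-0.0012,-0.03,0],"delta_rot": [0,0,0],"grip": 0.0}
    - {"linear": [-0.0013,-0.03,0],"delta_rot": [0,0,0],"grip": 0.0}
    - {"linear": [-0.0013,-0.022,0],"delta_rot": [0,0,0],"grip": 0.0}
    - {"linear": [0,0,0],"delta_rot": [0,0,0],"grip": 0.0}
    - {"linear": [0,0,0],"delta_rot": [0,0,0],"grip": 0.0}
    - {"linear": [0,0,0],"delta_rot": [0,0,0],"grip": 0.0}

```text
t: 5.25
tool_pos: [0.4697, -0.1106, 0.1654]
tool_rot: [0.087, -3.14, -0.001]
contact_force: [0.2, -0.0, -1.6]
opening: 0.0059
grip_force: 78.4
```

```bash
python3 -c "
from h import *
st();snap('scene','s3')
s=cv2.imread('pics/s3.png')[220:340,280:440];cv2.imwrite('pics/s3c.png',cv2.resize(s,(800,600),interpolation=cv2.INTER_CUBIC))
"
```

```text
5.25 [ 0.4697 -0.1106  0.1654] [[-0.998, -0.055, -0.001], [-0.055, 0.998, 0.001], [0.001, 0.001, -1.0]] F [ 0.2 -0.  -1.6] T [-0.02  0.01 -0.01] op 0.0059 gf 78.4 q [-0.39 -0.25  2.    0.    1.39 -2.01]
```

View pics/s3c.png

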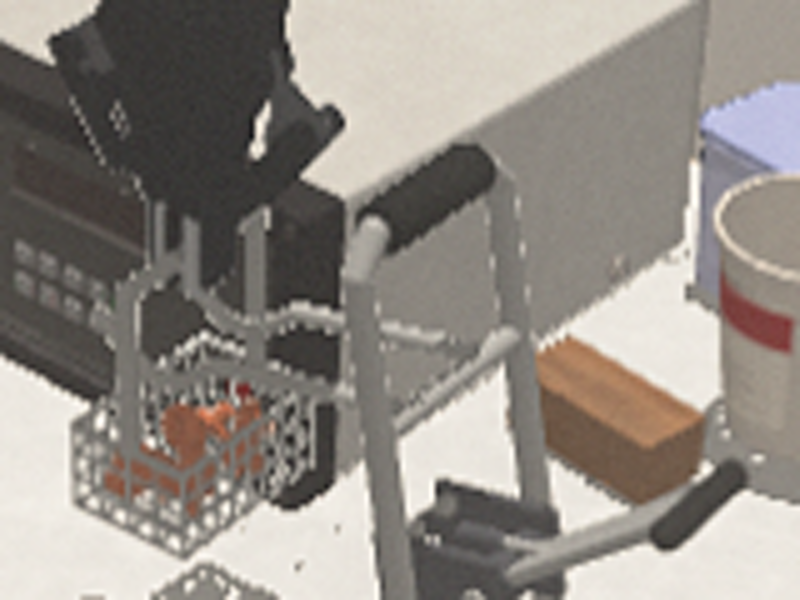

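The basket's uprights straddle the prongs and the bar is above the trough. I'll lower it.

jog_arm:
  steps:
    - {"linear": [0.001,-0.002,0.005],"delta_rot": [0,0,0],"grip": 0.0}
    - {"linear": [0,0,0.008],"delta_rot": [0,0,0],"grip": 0.0}
    - {"linear": [0,0,0.008],"delta_rot": [0,0,0],"grip": 0.0}
    - {"linear": [0,0,0.006],"delta_rot": [0,0,0],"grip": 0.0}
    - {"linear": [0,0,0],"delta_rot": [0,0,0],"grip": 0.0}
    - {"linear": [0,0,0],"delta_rot": [0,0,0],"grip": 0.0}

```text
t: 5.9
tool_pos: [0.4688, -0.1139, 0.1385]
tool_rot: [0.085, -3.14, -0.0]
contact_force: [0.4, 0.3, -1.3]
opening: 0.006
grip_force: 78.4
```

jog_arm:
  steps:
    - {"linear": [0,0,0.004],"delta_rot": [0,0,0],"grip": 0.0}
    - {"linear": [0,0,0],"delta_rot": [0,0,0],"grip": 0.0}
    - {"linear": [0,0,0],"delta_rot": [0,0,0],"grip": 0.0}

```text
t: 6.2
tool_pos: [0.4689, -0.114, 0.1349]
tool_rot: [-0.084, 3.14, -0.0]
contact_force: [-0.2, -0.0, -1.0]
opening: 0.006
grip_force: 78.4
```

jog_arm:
  steps:
    - {"linear": [0,0,0.003],"delta_rot": [0,0,0],"grip": 0.0}
    - {"linear": [0,0,0],"delta_rot": [0,0,0],"grip": 0.0}
    - {"linear": [0,0,0],"delta_rot": [0,0,0],"grip": 0.0}

```text
t: 6.5
tool_pos: [0.4688, -0.1139, 0.1317]
tool_rot: [0.085, -3.14, -0.0]
contact_force: [0.8, 1.3, -2.1]
opening: 0.0059
grip_force: 78.4
```

jog_arm:
  steps:
    - {"linear": [0,0,0.003],"delta_rot": [0,0,0],"grip": 0.0}
    - {"linear": [0,0,0],"delta_rot": [0,0,0],"grip": 0.0}
    - {"linear": [0,0,0],"delta_rot": [0,0,0],"grip": 0.0}

```text
t: 6.8
tool_pos: [0.4691, -0.1139, 0.1291]
tool_rot: [-0.085, 3.14, -0.0]
contact_force: [0.5, 0.2, -1.2]
opening: 0.0061
grip_force: 78.7
```

```bash
python3 -c "
from h import *
st();snap('scene','s4')
P,ok=cloud('s4');q=P[ok]
w=q[((q>[.40,-.16,.03])&(q<[.53,-.06,.08])).all(1)];print(w.min(0),w.max(0))
s=cv2.imread('pics/s4.png')[220:340,280:440];cv2.imwrite('pics/s4c.png',cv2.resize(s,(800,600),interpolation=cv2.INTER_CUBIC))
"
```

```text
6.8 [ 0.4691 -0.1139  0.1291] [[-0.999, -0.054, 0.0], [-0.054, 0.999, 0.0], [-0.0, -0.0, -1.0]] F [ 0.5  0.2 -1.2] T [0.11 0.04 0.  ] op 0.0061 gf 78.7 q [-0.39 -0.21  2.04  0.    1.32 -2.02]
[ 0.42438383 -0.14825614  0.03013988] [ 0.51463266 -0.08193506  0.07962788]
```

View pics/s4c.png

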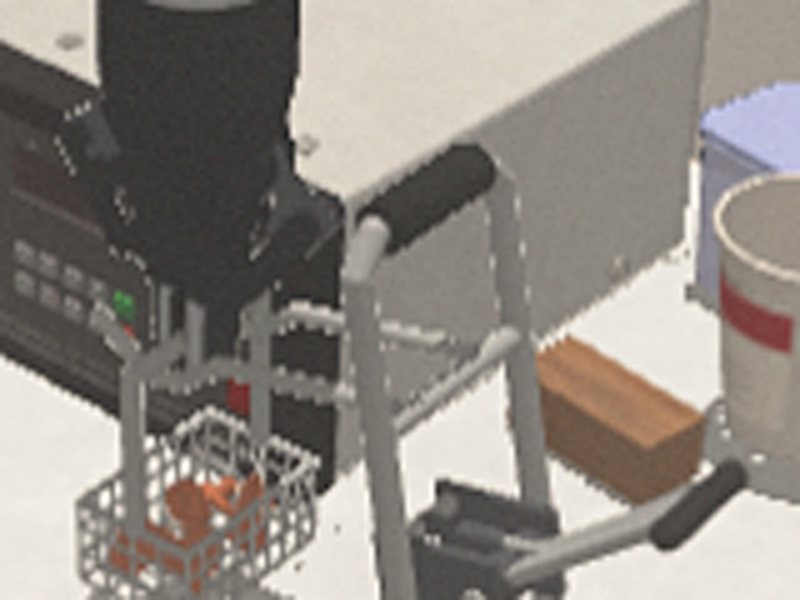

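The bar sits low in the trough and is just short of contact. I'll continue in small steps.

jog_arm:
  steps:
    - {"linear": [0,0,0.002],"delta_rot": [0,0,0],"grip": 0.0}
    - {"linear": [0,0,0],"delta_rot": [0,0,0],"grip": 0.0}
    - {"linear": [0,0,0],"delta_rot": [0,0,0],"grip": 0.0}

```text
t: 7.15
tool_pos: [0.4693, -0.114, 0.1287]
tool_rot: [-0.085, 3.14, -0.0]
contact_force: [-3.7, 2.6, 7.2]
opening: 0.0063
grip_force: 79.7
```

jog_arm:
  steps:
    - {"linear": [0,0,0.002],"delta_rot": [0,0,0],"grip": 0.0}
    - {"linear": [0,0,0],"delta_rot": [0,0,0],"grip": 0.0}
    - {"linear": [0,0,0],"delta_rot": [0,0,0],"grip": 0.0}

```text
t: 7.45
tool_pos: [0.4694, -0.1141, 0.1285]
tool_rot: [-0.085, 3.14, -0.0]
contact_force: [-9.7, 3.2, 17.3]
opening: 0.006
grip_force: 80.7
```

jog_arm:
  steps:
    - {"linear": [0,0,-0.003],"delta_rot": [0,0,0],"grip": 0.0}
    - {"linear": [0,0,0],"delta_rot": [0,0,0],"grip": 0.01}
    - {"linear": [0,0,0],"delta_rot": [0,0,0],"grip": 0.02}
    - {"linear": [0,0,0],"delta_rot": [0,0,0],"grip": 0.04}
    - {"linear": [0,0,0],"delta_rot": [0,0,0],"grip": 0.05}
    - {"linear": [0,0,0],"delta_rot": [0,0,0],"grip": 0.05}
    - {"linear": [0,0,0],"delta_rot": [0,0,0],"grip": 0.05}
  newtons: 40

```text
t: 8.15
tool_pos: [0.4689, -0.1139, 0.1276]
tool_rot: [0.085, -3.14, -0.0]
contact_force: [-1.3, 0.4, 0.3]
opening: 0.0496
grip_force: 0.0
```

jog_arm:
  steps:
    - {"linear": [0,0,-0.01],"delta_rot": [0,0,0],"grip": 0.05}
    - {"linear": [0,0,-0.02],"delta_rot": [0,0,0],"grip": 0.05}
    - {"linear": [0,0,-0.03],"delta_rot": [0,0,0],"grip": 0.05}
    - {"linear": [0,0,-0.04],"delta_rot": [0,0,0],"grip": 0.05}
    - {"linear": [0,0,-0.04],"delta_rot": [0,0,0],"grip": 0.05}
    - {"linear": [0,0,-0.03],"delta_rot": [0,0,0],"grip": 0.05}
    - {"linear": [0,0,0],"delta_rot": [0,0,0],"grip": 0.05}

```text
t: 8.85
tool_pos: [0.4711, -0.1148, 0.305]
tool_rot: [-0.084, 3.13, -0.007]
contact_force: [-0.5, 0.3, -0.1]
opening: 0.0498
grip_force: 0.0
```

```bash
python3 -c "
from h import *
st();snap('scene','s5')
s=cv2.imread('pics/s5.png')[210:360,270:470];cv2.imwrite('pics/s5c.png',cv2.resize(s,(800,600),interpolation=cv2.INTER_CUBIC))
P,ok=cloud('s5');q=P[ok]
w=q[((q>[.40,-.37,.155])&(q<[.54,-.325,.19])).all(1)];print(w.mean(0).round(3),w.min(0).round(3),w.max(0).round(3))
"
```

```text
8.85 [ 0.4711 -0.1148  0.305 ] [[-0.998, -0.054, 0.01], [-0.054, 0.999, -0.004], [-0.01, -0.005, -1.0]] F [-0.5  0.3 -0.1] T [0.02 0.02 0.  ] op 0.0498 gf 0.0 q [-0.39 -0.33  1.84 -0.    1.62 -2.02]
[ 0.479 -0.34   0.171] [ 0.454 -0.346  0.157] [ 0.51  -0.325  0.176]
```

View pics/s5c.png

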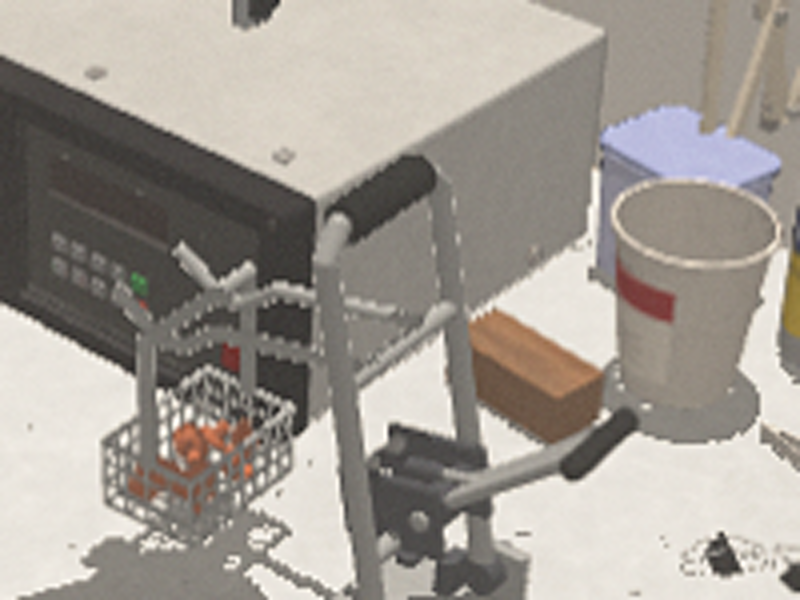

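The basket hangs by its bar in both troughs and is released; the frame has not moved. Next is the kickstand: hub ≈ (0.479,-0.266,0.102), foot ≈ (0.481,-0.339,0.169). I'll push with closed fingers at y≈-0.325.

jog_arm:
  steps:
    - {"linear": [0.0004,-0.03,0],"delta_rot": [0,0,0],"grip": 0.0}
    - {"linear": [0.0004,-0.035,0],"delta_rot": [0,0,0],"grip": 0.0}
    - {"linear": [0.0004,-0.035,0],"delta_rot": [0,0,0],"grip": 0.0}
    - {"linear": [0.0004,-0.035,0],"delta_rot": [0,0,0],"grip": 0.0}
    - {"linear": [0.0004,-0.035,0],"delta_rot": [0,0,0],"grip": 0.0}
    - {"linear": [0.0004,-0.04,0],"delta_rot": [0,0,0],"grip": 0.0}
    - {"linear": [0,0,0.03],"delta_rot": [0,0,0],"grip": 0.0}
    - {"linear": [0,0,0.045],"delta_rot": [0,0,0],"grip": 0.0}
    - {"linear": [0,0,0.035],"delta_rot": [0,0,0],"grip": 0.0}
    - {"linear": [0,0,0],"delta_rot": [0,0,0],"grip": 0.0}

```text
t: 9.9
tool_pos: [0.474, -0.3206, 0.1794]
tool_rot: [0.084, -3.13, -0.016]
contact_force: [-0.6, 0.1, -1.2]
opening: -0.0004
grip_force: 0.0
```

jog_arm:
  steps:
    - {"linear": [-0.005,-0.004,0.005],"delta_rot": [0,0,0],"grip": 0.0}
    - {"linear": [0,0,0.01],"delta_rot": [0,0,0],"grip": 0.0}
    - {"linear": [0,0,0.01],"delta_rot": [0,0,0],"grip": 0.0}
    - {"linear": [0,0,0],"delta_rot": [0,0,0],"grip": 0.0}

```text
t: 10.3
tool_pos: [0.4831, -0.3273, 0.1624]
tool_rot: [0.085, -3.14, -0.001]
contact_force: [0.9, 0.7, 0.4]
opening: 0.0002
grip_force: 0.4
```

jog_arm:
  steps:
    - {"linear": [0,0,0.01],"delta_rot": [0,0,0],"grip": 0.0}
    - {"linear": [0,0,0.01],"delta_rot": [0,0,0],"grip": 0.0}
    - {"linear": [0,0,0.005],"delta_rot": [0,0,0],"grip": 0.0}
    - {"linear": [0,0,0],"delta_rot": [0,0,0],"grip": 0.0}

```text
t: 10.7
tool_pos: [0.4823, -0.3268, 0.1362]
tool_rot: [0.085, -3.139, -0.003]
contact_force: [0.2, 1.3, 0.7]
opening: 0.0002
grip_force: 0.3
```

```bash
python3 -c "
from h import *
st();snap('scene','s6')
P,ok=cloud('s6');q=P[ok]
w=q[((q>[.44,-.40,.05])&(q<[.53,-.33,.19])).all(1)];print(len(w),w.mean(0).round(3),w.min(0).round(3),w.max(0).round(3))
w=q[((q>[.42,-.24,.225])&(q<[.54,-.19,.27])).all(1)];print('handle',w.mean(0).round(3))
"
```

```text
10.7 [ 0.4823 -0.3268  0.1362] [[-0.999, -0.054, -0.002], [-0.054, 0.999, 0.002], [0.002, 0.002, -1.0]] F [0.2 1.3 0.7] T [ 0.1  -0.03 -0.05] op 0.0002 gf 0.3 q [-0.72  0.03  1.8   0.    1.31 -2.35]
473 [ 0.478 -0.344  0.156] [ 0.454 -0.362  0.129] [ 0.508 -0.33   0.19 ]
handle [ 0.466 -0.223  0.246]
```

The foot has swung out with the push. I'll continue.

jog_arm:
  steps:
    - {"linear": [0,0,0.01],"delta_rot": [0,0,0],"grip": 0.0}
    - {"linear": [0,0,0.01],"delta_rot": [0,0,0],"grip": 0.0}
    - {"linear": [0,0,0.01],"delta_rot": [0,0,0],"grip": 0.0}
    - {"linear": [0,0,0.01],"delta_rot": [0,0,0],"grip": 0.0}
    - {"linear": [0,0,0.01],"delta_rot": [0,0,0],"grip": 0.0}
    - {"linear": [0,0,0],"delta_rot": [0,0,0],"grip": 0.0}
    - {"linear": [0,0,0],"delta_rot": [0,0,0],"grip": 0.0}
    - {"linear": [0,0,0],"delta_rot": [0,0,0],"grip": 0.0}
    - {"linear": [0,0,0],"delta_rot": [0,0,0],"grip": 0.0}

```text
t: 11.65
tool_pos: [0.4834, -0.3279, 0.0886]
tool_rot: [-0.085, 3.139, -0.001]
contact_force: [0.1, 0.2, 0.1]
opening: -0.0001
grip_force: 0.0
```

```bash
python3 -c "
from h import *
st();snap('scene','s7');snap('top','t7')
for f in('s7','t7'):
  P,ok=cloud(f);q=P[ok]
  for z in np.arange(.012,.19,.012):
    w=q[((q>[.445,-.40,z])&(q<[.525,-.23,z+.012])).all(1)]
    if len(w):print(f,z.round(3),len(w),w.mean(0).round(3),w.min(0).round(3),w.max(0).round(3))
"
```

```text
11.65 [ 0.4834 -0.3279  0.0886] [[-0.999, -0.054, 0.001], [-0.054, 0.999, -0.001], [-0.001, -0.001, -1.0]] F [0.1 0.2 0.1] T [-0.02  0.02 -0.03] op -0.0001 gf 0.0 q [-0.72  0.09  1.83 -0.    1.23 -2.35]
s7 0.012 168 [ 0.489 -0.318  0.018] [ 0.453 -0.362  0.012] [ 0.524 -0.237  0.024]
s7 0.024 161 [ 0.484 -0.319  0.032] [ 0.452 -0.336  0.025] [ 0.522 -0.238  0.036]
s7 0.036 85 [ 0.479 -0.321  0.042] [ 0.467 -0.329  0.036] [ 0.497 -0.313  0.048]
s7 0.048 103 [ 0.479 -0.311  0.054] [ 0.467 -0.321  0.048] [ 0.495 -0.302  0.06 ]
s7 0.06 98 [ 0.478 -0.3    0.066] [ 0.465 -0.308  0.06 ] [ 0.494 -0.292  0.072]
s7 0.072 120 [ 0.474 -0.285  0.079] [ 0.446 -0.296  0.072] [ 0.493 -0.243  0.084]
s7 0.084 253 [ 0.471 -0.273  0.09 ] [ 0.445 -0.339  0.084] [ 0.5   -0.231  0.096]
s7 0.096 333 [ 0.475 -0.275  0.103] [ 0.45  -0.343  0.096] [ 0.522 -0.23   0.108]
s7 0.108 393 [ 0.48  -0.273  0.113] [ 0.451 -0.342  0.108] [ 0.522 -0.23   0.12 ]
s7 0.12 95 [ 0.479 -0.311  0.125] [ 0.454 -0.344  0.12 ] [ 0.517 -0.236  0.132]
s7 0.132 213 [ 0.476 -0.327  0.139] [ 0.468 -0.361  0.132] [ 0.517 -0.233  0.144]

[... 348 characters left out ...]
.261  0.016] [ 0.446 -0.316  0.012] [ 0.523 -0.234  0.022]
t7 0.024 2 [ 0.513 -0.237  0.027] [ 0.513 -0.239  0.026] [ 0.513 -0.235  0.029]
t7 0.072 5 [ 0.477 -0.254  0.08 ] [ 0.454 -0.283  0.076] [ 0.494 -0.234  0.083]
t7 0.084 7 [ 0.486 -0.279  0.09 ] [ 0.48  -0.282  0.087] [ 0.491 -0.276  0.094]
t7 0.096 34 [ 0.483 -0.26   0.105] [ 0.454 -0.273  0.099] [ 0.504 -0.23   0.108]
t7 0.108 49 [ 0.479 -0.26   0.112] [ 0.453 -0.271  0.108] [ 0.5   -0.231  0.12 ]
t7 0.12 3 [ 0.497 -0.261  0.121] [ 0.496 -0.265  0.121] [ 0.499 -0.254  0.121]
t7 0.168 10 [ 0.487 -0.268  0.178] [ 0.477 -0.277  0.175] [ 0.492 -0.265  0.18 ]
t7 0.18 10 [ 0.486 -0.269  0.183] [ 0.48  -0.273  0.18 ] [ 0.491 -0.265  0.186]
```

The leg now runs from the hub down to a foot centre at about (-0.326 y, 0.030 z). That is ≈50° below horizontal against the 48.5° expected for fully down, so it has snapped. I'll retreat upward, move over the handle and measure it.

jog_arm:
  steps:
    - {"linear": [0,0,-0.035],"delta_rot": [0,0,0],"grip": 0.0}
    - {"linear": [0,0,-0.045],"delta_rot": [0,0,0],"grip": 0.0}
    - {"linear": [0,0,-0.045],"delta_rot": [0,0,0],"grip": 0.0}
    - {"linear": [0,0,-0.045],"delta_rot": [0,0,0],"grip": 0.0}
    - {"linear": [0,0,-0.045],"delta_rot": [0,0,0],"grip": 0.0}
    - {"linear": [0,0,-0.035],"delta_rot": [0,0,0],"grip": 0.03}
    - {"linear": [0.0004,0.0376,0],"delta_rot": [0,0,0],"grip": 0.085}
    - {"linear": [0.0005,0.0376,0],"delta_rot": [0,0,0],"grip": 0.085}
    - {"linear": [0.0005,0.0376,0],"delta_rot": [0,0,0],"grip": 0.085}
    - {"linear": [0,0,0],"delta_rot": [0,0,0],"grip": 0.085}

```text
t: 12.75
tool_pos: [0.4756, -0.2118, 0.3389]
tool_rot: [-0.091, 3.138, 0.0]
contact_force: [0.6, 0.7, -0.1]
opening: 0.0724
grip_force: 0.0
```

```bash
python3 -c "
from h import *
st();snap('wrist','w8')
P,ok=cloud('w8');q=P[ok]
w=q[((q>[.41,-.25,.235])&(q<[.55,-.18,.275])).all(1)];print(len(w),w.mean(0).round(4),w.min(0).round(3),w.max(0).round(3));print(cv2.minAreaRect(w[:,:2].astype(np.float32)))
snap('scene','s8');P,ok=cloud('s8');q=P[ok]
for z in np.arange(.018,.08,.012):
    w=q[((q>[.445,-.40,z])&(q<[.525,-.28,z+.012])).all(1)]
    if len(w):print(z.round(3),len(w),w.mean(0).round(3))
"
```

```text
12.75 [ 0.4756 -0.2118  0.3389] [[-0.998, -0.058, 0.002], [-0.058, 0.998, 0.0], [-0.002, -0.0, -1.0]] F [ 0.6  0.7 -0.1] T [-0.03 -0.02  0.03] op 0.0724 gf 0.0 q [-0.56 -0.24  1.71  0.    1.67 -2.19]
4073 [ 0.4711 -0.2198  0.2504] [ 0.428 -0.232  0.235] [ 0.526 -0.208  0.256]
((0.4767221212387085, -0.2193785458803177), (0.09762795269489288, 0.021583549678325653), 3.160125255584717)
0.018 83 [ 0.48  -0.339  0.022]
0.03 154 [ 0.479 -0.328  0.035]
0.042 99 [ 0.479 -0.316  0.048]
0.054 102 [ 0.478 -0.305  0.06 ]
0.066 100 [ 0.478 -0.294  0.072]
0.078 82 [ 0.477 -0.285  0.084]
```

jog_arm:
  steps:
    - {"linear": [0,-0.006,0.01],"delta_rot": [0,0,0],"grip": 0.085}
    - {"linear": [0,0,0.035],"delta_rot": [0,0,0],"grip": 0.085}
    - {"linear": [0,0,0.035],"delta_rot": [0,0,0],"grip": 0.085}
    - {"linear": [0,0,0.022],"delta_rot": [0,0,0],"grip": 0.06}
    - {"linear": [0,0,0.01],"delta_rot": [0,0,0],"grip": 0.04}
    - {"linear": [0,0,0],"delta_rot": [0,0,0],"grip": 0.03}
    - {"linear": [0,0,0],"delta_rot": [0,0,0],"grip": 0.01}
    - {"linear": [0,0,0],"delta_rot": [0,0,0],"grip": 0.01}
    - {"linear": [0,0,0],"delta_rot": [0,0,0],"grip": 0.01}
    - {"linear": [0,0,0],"delta_rot": [0,0,0],"grip": 0.01}
  newtons: 40

```text
t: 13.85
tool_pos: [0.4763, -0.221, 0.2273]
tool_rot: [-0.085, 3.139, -0.001]
contact_force: [-2.3, 2.5, 3.3]
opening: 0.0207
grip_force: 39.7
```

```bash
python3 -c "
from h import *
st()"
```

```text
13.85 [ 0.4763 -0.221   0.2273] [[-0.999, -0.054, 0.002], [-0.054, 0.999, -0.001], [-0.002, -0.001, -1.0]] F [-2.3  2.5  3.3] T [0.38 0.3  0.02] op 0.0207 gf 39.7 q [-0.58 -0.19  1.85  0.    1.48 -2.2 ]
```

Handle gripped. I'll bring it upright slowly along the arc.

jog_arm:
  steps:
    - {"linear": [0,-0.003,-0.0006],"delta_rot": [0,0,0],"grip": 0.01}
    - {"linear": [0,-0.004,-0.0006],"delta_rot": [0,0,0],"grip": 0.01}
    - {"linear": [0,-0.004,-0.0006],"delta_rot": [0,0,0],"grip": 0.01}
    - {"linear": [0,-0.004,-0.0006],"delta_rot": [0,0,0],"grip": 0.01}
    - {"linear": [0,-0.004,-0.0005],"delta_rot": [0,0,0],"grip": 0.01}
    - {"linear": [0,-0.004,-0.0004],"delta_rot": [0,0,0],"grip": 0.01}
    - {"linear": [0,-0.004,-0.0003],"delta_rot": [0,0,0],"grip": 0.01}
    - {"linear": [0,-0.003,-0.0002],"delta_rot": [0,0,0],"grip": 0.01}
    - {"linear": [0,0,0],"delta_rot": [0,0,0],"grip": 0.01}
    - {"linear": [0,0,0],"delta_rot": [0,0,0],"grip": 0.01}

```text
t: 14.85
tool_pos: [0.478, -0.2517, 0.2309]
tool_rot: [-0.084, 3.139, -0.003]
contact_force: [-1.4, 2.0, 5.1]
opening: 0.021
grip_force: 39.9
```

```bash
cat > tilt.py <<'E'
from h import *
def leg(f,y0,y1):
    P,ok=cloud(f);q=P[ok];w=q[((q>[.415,y0,.05])&(q<[.440,y1,.225])).all(1)]
    w=w[~((w[:,2]>.12)&(w[:,1]>-.262+(w[:,2]-.026)*.25+.02))]
    for _ in range(4):
        c=np.polyfit(w[:,2],w[:,1],1);e=w[:,1]-np.polyval(c,w[:,2]);w=w[abs(e)<max(.004,1.5*e.std())]
    return len(w),np.arctan(c[0]).round(4),np.polyval(c,.026).round(4),np.polyval(c,.2).round(4)
E
python3 -c "
from tilt import *
st();snap('scene','s9')
print(leg('s0',-.29,-.19),leg('s8',-.29,-.19),leg('s9',-.29,-.21))"
```

```text
14.85 [ 0.478  -0.2517  0.2309] [[-0.999, -0.054, 0.002], [-0.054, 0.999, -0.002], [-0.002, -0.002, -1.0]] F [-1.4  2.   5.1] T [0.23 0.18 0.13] op 0.021 gf 39.9 q [-0.62 -0.15  1.81 -0.    1.48 -2.25]
(470, np.float64(0.1992), np.float64(-0.268), np.float64(-0.2328)) (473, np.float64(0.2001), np.float64(-0.268), np.float64(-0.2327)) (432, np.float64(0.0447), np.float64(-0.2674), np.float64(-0.2596))
```

The leg fit reads 0.200 at the stop, as specified, and 0.045 now. About 10 mm remains.

jog_arm:
  steps:
    - {"linear": [0,-0.002,0],"delta_rot": [0,0,0],"grip": 0.01}
    - {"linear": [0,-0.002,0],"delta_rot": [0,0,0],"grip": 0.01}
    - {"linear": [0,-0.002,0],"delta_rot": [0,0,0],"grip": 0.01}
    - {"linear": [0,-0.002,0],"delta_rot": [0,0,0],"grip": 0.01}
    - {"linear": [0,-0.002,0],"delta_rot": [0,0,0],"grip": 0.01}
    - {"linear": [0,0,0],"delta_rot": [0,0,0],"grip": 0.01}
    - {"linear": [0,0,0],"delta_rot": [0,0,0],"grip": 0.01}

```text
t: 15.6
tool_pos: [0.4786, -0.2619, 0.2311]
tool_rot: [-0.084, 3.138, -0.004]
contact_force: [-1.2, 1.9, 4.4]
opening: 0.0204
grip_force: 40.0
```

```bash
python3 -c "
from tilt import *
st();snap('scene','s10');print(leg('s10',-.29,-.22))
s=cv2.imread('pics/s10.png')[210:420,220:500];cv2.imwrite('pics/s10c.png',cv2.resize(s,(800,600),interpolation=cv2.INTER_CUBIC))
P,ok=cloud('s10');q=P[ok]
for z in np.arange(.01,.08,.01):
    w=q[((q>[.455,-.40,z])&(q<[.515,-.28,z+.01])).all(1)]
    if len(w):print(z.round(3),len(w),w.mean(0).round(3),w[:,1].min().round(3))
"
```

```text
15.6 [ 0.4786 -0.2619  0.2311] [[-0.999, -0.054, 0.002], [-0.054, 0.999, -0.002], [-0.002, -0.003, -1.0]] F [-1.2  1.9  4.4] T [0.08 0.21 0.06] op 0.0204 gf 40.0 q [-0.64 -0.14  1.8  -0.    1.48 -2.26]
(422, np.float64(0.0037), np.float64(-0.2678), np.float64(-0.2672))
0.01 242 [ 0.48  -0.337  0.016] -0.374
0.02 103 [ 0.477 -0.328  0.024] -0.347
0.03 58 [ 0.479 -0.32   0.035] -0.328
0.04 67 [ 0.478 -0.315  0.045] -0.321
0.05 62 [ 0.479 -0.309  0.054] -0.314
0.06 72 [ 0.479 -0.304  0.065] -0.312
0.07 67 [ 0.477 -0.297  0.075] -0.303
0.08 101 [ 0.475 -0.29   0.085] -0.298
```

View pics/s10c.png

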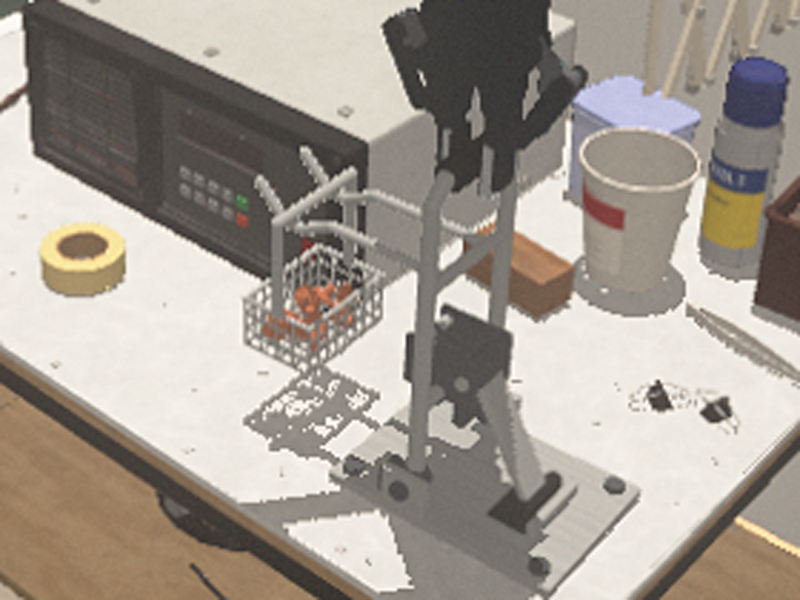

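The frame reads 0.004 rad, with the basket hanging, the kickstand foot down on the plate pad and the bystanders in place. I'll nudge 1 mm, settle and hand in.

jog_arm:
  steps:
    - {"linear": [0,-0.001,0],"delta_rot": [0,0,0],"grip": 0.01}
    - {"linear": [0,0,0],"delta_rot": [0,0,0],"grip": 0.01}
    - {"linear": [0,0,0],"delta_rot": [0,0,0],"grip": 0.01}
    - {"linear": [0,0,0],"delta_rot": [0,0,0],"grip": 0.01}
    - {"linear": [0,0,0],"delta_rot": [0,0,0],"grip": 0.01}
    - {"linear": [0,0,0],"delta_rot": [0,0,0],"grip": 0.01}
    - {"linear": [0,0,0],"delta_rot": [0,0,0],"grip": 0.01}
    - {"linear": [0,0,0],"delta_rot": [0,0,0],"grip": 0.01}

```text
t: 16.45
tool_pos: [0.4787, -0.2629, 0.2311]
tool_rot: [-0.084, 3.138, -0.004]
contact_force: [-1.4, 0.6, 5.5]
opening: 0.0209
grip_force: 40.0
```

```bash
python3 -c "
from tilt import *
snap('scene','s11');r=leg('s11',-.29,-.22);print(r);st()
if abs(r[1])<.012: print(ctrl.finish_job())"
```

```text
(426, np.float64(-0.004), np.float64(-0.2674), np.float64(-0.2681))
16.5 [ 0.4787 -0.2628  0.2311] [[-0.999, -0.054, 0.002], [-0.054, 0.999, -0.002], [-0.002, -0.003, -1.0]] F [-1.5  0.6  5.9] T [ 0.16  0.21 -0.  ] op 0.0206 gf 40.0 q [-0.64 -0.14  1.8  -0.    1.48 -2.26]
the job is handed in; nothing more can be done
None
```

The job is handed in at 16.5 s: the basket hangs on the double hook, the kickstand is fully down, and the gripper is holding the frame upright by its handle (measured tilt -0.004 rad).

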